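# Turn the toolbox tray round and shut the lid

### The job

The lift-out tray of the grey toolbox has been put in back to front, so its raised handle would foul the low front of the lid. Lift the tray out, turn it half round and set it down fully home in the box again without dropping it, its handle now on the hinge side, under the raised part of the lid; then tip the open lid forward past its balance point and let it fall shut by its own weight rather than pressing it down. Leave the other things on the bench where they lie.

Things in the scene. Friction and masses are not known exactly. Their poses are not given: they have to be found in the camera images.
- toolbox: Grey plastic hand toolbox, 160 mm deep (its x) by 200 mm wide (its y), body 90 mm high, walls 4 mm, inside 152 by 192 mm; fixed, does not shift. Origin: centre of its underside on the bench; z up, -x its front, +x its rear, where the lid is hinged. Inside, along both short (y) ends, a ledge with its top 45 mm above the bench carries the tray.
- hinge (a point): A point on the lid's hinge line, at the middle of the toolbox's rear top edge, 80 mm to the rear of the box's centre (box +x), 90 mm above the bench. The line runs along the box's y; axes as the toolbox.
- lid (a joint): Angle of the grey toolbox lid (a free-swinging 0.30 kg shell, 160 by 200 mm, 4 mm walls): 0 shut, 1.57 its rim plane upright, 1.9 leaning back open against its stop, where it rests at the start. Its weight tips it shut once it is pushed below about 1.26 rad; above that it falls back open. It is light: about 2 N at its free edge moves it.
- lid_top (a point): Middle of the lid's raised rear part, on its outer face, 40 mm from the hinge and 50 mm outside the rim plane. The raised part reaches 78 mm from the hinge, 46 mm high inside, and carries a folded carry handle 12 mm proud; from there the lid slopes down to its low front part. Moves with the lid.
- lid_edge (a point): Middle of the lid's free (front) edge, 160 mm from the hinge line and 8 mm outside the rim plane: the top of the open lid, about 240 mm above the bench. The lid's low front part, 104 to 160 mm from the hinge, is a flat plate 16 mm high outside, 12 mm inside; two clasps at the edge (62 mm either side) reach 20 mm to the inner side. Moves with the lid.
- tray: White plastic lift-out tray with parts fixed in it, 0.28 to 0.5 kg. Rim 146 by 186 mm (3 mm play all round), foot 138 by 178 mm, 40 mm deep. Origin: centre of its underside; y along its long side. Seated, its underside is 45 mm above the bench, its rim 5 mm below the box rim. Handle on its +x side, over the small compartments. At the start its +x points to the box's front; put right, to the rear.
- tray_grip (a point): Centre of the tray's grip bar: straight, 12 mm thick (tray x), 110 mm long (tray y), 18 mm high, at tray (25, 0, 74) mm; its top is 83 mm above the tray's underside, 38 mm above the box rim when seated. Open slot about 30 mm high under it, 86 mm between its end posts. Axes as the tray.
- wrench: Chrome spanner, 180 mm long, lying to the left (+y) of the toolbox. Bystander. Origin at its middle, underside.
- scraper: Stainless scraper, 195 mm long, 60 mm blade, lying to the right (-y) of the toolbox. Bystander. Origin near its middle, underside.
- gauge: Silver dial pressure gauge, 62 mm dial with a stem, lying left of the spanner. Bystander. Origin: centre of the dial, underside.
- tin: Round grey plastic tin with a lid, 76 mm across, 66 mm high, right of the scraper. Bystander. Origin: centre of its underside.
- tyre_lever: Orange tyre lever, 150 mm long, 13 mm high, lying close behind the toolbox. Bystander. Origin near its middle, underside.
- acrylic_box: Clear acrylic small-parts box, 110 by 75 by 48 mm, behind the toolbox. Bystander. Origin: centre of its underside.
- oil_bottle: White oil bottle with a black cap, 52 mm across, 140 mm high, behind the toolbox. Bystander. Origin: centre of its underside.
There are look-alikes about, which are no part of the job. There is more than one size of the tray; the one meant has the size given above.

How it is judged:
On the way, in this order (a step that is already met when the one before it is completed fails the run):
1. the tray is lifted clear of the box (z of tray in the frame of toolbox above 0.09 m), for 0.1 s.
2. the tray is back in the box, fully home, turned half round (z of tray in the frame of toolbox between 0.04 and 0.05 m and x of tray_grip in the frame of toolbox above 0.015 m and horizontal distance between tray and toolbox below 0.012 m and angle between the x axis of tray and the x axis of toolbox, either way round below 0.1 rad), for 0.2 s.
At the end, for the whole second after the job is handed in: the lid is shut (within 0.05 rad), and the tray lies at rest in the box on its ledges (within 5 mm in height, 12 mm of the box's centre, 0.1 rad), with its handle on the hinge side (all of step 2 and value of joint lid below 0.05 rad and linear speed of tray below 0.02 m/s and not (velocity of joint lid above 0.1 rad/s)); the robot touches nothing.
It fails at once if the tray is let fall (nothing holds it, more than 25 mm above its seat) (height (world z) of tray above 0.07 m and contact force between tray and anything else below 0.02 N).
It fails at once if the robot carries or presses the lid down instead of letting it fall (touches it below 0.7 rad) (value of joint lid below 0.7 rad and contact force between any of the fingers, the arm and lid above 1 N).
It fails at once if something else on the bench is shifted more than 30 mm (distance of any of wrench, scraper, gauge, tin, tyre_lever, acrylic_box, oil_bottle from where it was at the start of the episode above 0.03 m).
It also fails if it takes over 64 s, if anything falls off the work surface, if the arm or the gripper's body presses on something with over 40 N, if the wrist force passes 120 N, or if a joint passes its speed limit or range.

### The arm

A 6-joint arm with a two-finger parallel gripper is mounted at the origin on the work surface. World frame = base frame: x ahead of the robot, y to its left, z up, the work surface at z = 0. Lengths are in m, angles in rad, forces in N, time in s.
With the tool pointing down it reaches from about 0.275 to 0.825 m from the base axis. Payload 4.9 kg.
Tool frame: the origin (TCP) lies at the very end of the fingers, on their centre line; the grasp point (between the pads) lies 19 mm behind it (bot.hold_point_z is the distance from the TCP to the grasp point, in m); z points along the fingers, y is the line along which they close (so a half turn about z gives the same grasp; the last joint's range is limited). The gripper opens to 85 mm and grips with 20 to 120 N. Pads are 22 mm wide; open, the fingers measure 114 mm over their backs; the gripper's body (76 mm by 85 mm) begins 54 mm behind the grasp point. The pads swing forward as they close: fully open they stand 13 mm farther back than shut.
Start: joints at [-1.318, 0.326, -0.193, 1.052, 0, 1.437], TCP at [0.207, -0.509, 0.205] pointing down, gripper open.
Joint ranges: [-2.65, 2.65], [-0.97, 1.79], [-1.3, 1.35], [-1.93, 2.1], [-1.47, 1.37], [-3.14, 3.14]. Speed limits (rad/s): [2.57, 2.57, 3.14, 3.14, 3.14, 3.14].

### API

Orientations are given as a unit quaternion [w, x, y, z].
In Python, from bench import status, snapshot, order, bot gives the robot as it stands.
- The arm moves only by the shell command python3 -m crank 'ROWS' [FORCE]. ROWS is JSON, a list that holds one entry, the list of rows, each a list of 7 numbers: the shift along the tool's x, y, z in mm, then the turn, a rotation vector about the tool's x, y, z in degrees, then the gripper's target within -1 to 1 (fully open at 1, half-way at 0, shut at -1). A call has exactly 5 rows; each row shifts and turns the commanded pose from where the row before left it, along the tool's axes as they then stand; what a row does not reach is not made up. A row lasts 1/12 s, in which the tool goes at most 41.7 mm and 7.16 degrees, less where a joint would pass 70% of its speed; a pose out of reach is approached as far as the arm can. A call is refused whole if a number of a shift passes 41.7 or a number of a turn 7.16, either way. A call with a gripper value outside its range is refused whole. The fingers move at their own pace and stop on an object; FORCE is the grip in N (left out, the last holds). Time passes only in rows, so rows that do not move let the fingers close, or fill a call up. It gives the time, the measured TCP pose, the force, the opening and the grip force at its end, in the units of the state.
- status.observe(): the state, without advancing time (a new reading comes with each control period).
- snapshot(name): name is "side" or "top" or "wrist"; returns a dict with "img" (384x512x3 uint8, red, green, blue), "intrinsics" (3x3 intrinsics, pixels), "D" ([k1, k2, p1, p2, k3] as OpenCV has them; the pictures are not rectified), "pose" (4x4, takes a point from camera to world coordinates). Camera axes: x right, y up, looking along -z (the intrinsics and any distortion apply to the point x, -y, -z); pixel columns grow to the right and rows downward; lengths in m; the calibration is good to about 2 mm. A picture is of the moment at which its call begins. There is no depth.
- order.sign_off(): hands the job in; it is judged then, once.
The state is a dict: "clock": time; "joint_positions": joint angles; "joint_vel": joint speeds; "tau": joint torques, N m; "tcp_pos": TCP position; "tcp_rot": TCP orientation; "contact_force": force on the tool from outside, world axes, zero at the start; "moment": the same for the moment, N m; "grip_width": finger opening in m; "grasp_force": force on a finger pad.
Only numpy, scipy, OpenCV 4.12 (cv2) and the standard library are available. Lean on these libraries where they do the work, as an engineer would, in place of code of your own. Each camera call takes 0.05 s, during which the arm holds its last target. There are 200 camera calls.

## Working session

There is one attempt and no reset: what is moved stays moved. The work goes in short steps, Python scripts to look and compute and a shell command to move; the robot and the scene stay as the last step left them, time stands still between calls to the robot, and variables do not carry over. Pictures are saved under pics/ and viewed, at most 10 in all, crops included, and the job is handed in when it is done.

```bash
ls; mkdir -p pics
cat > h.py <<'E'
import numpy as np, cv2
from bench import status, snapshot, order, bot
def save(s,name): cv2.imwrite('pics/'+name+'.png', s['img'][:,:,::-1])
def ray(s,px):
    K=np.array(s['intrinsics']);D=np.array(s['D']);T=np.array(s['pose'])
    u=cv2.undistortPoints(np.array([[px]],float),K,D)[0,0]
    d=T[:3,:3]@np.array([u[0],-u[1],-1.]); return T[:3,3],d
def plane(s,px,z):
    o,d=ray(s,px); return o+d*(z-o[2])/d[2]
def proj(s,P):
    T=np.array(s['pose']);c=T[:3,:3].T@(np.asarray(P,float)-T[:3,3]);c=c*[1,-1,-1]
    return cv2.projectPoints(c.reshape(1,1,3),np.zeros(3),np.zeros(3),np.array(s['intrinsics']),np.array(s['D']))[0][0,0]
E
python3 - <<'E'
from h import *
import pickle
for n in ('top','side'):
    s=snapshot(n); save(s,n); pickle.dump(s,open(n+'.pkl','wb'));print(n,np.round(s['pose'],3).tolist())
im=np.hstack([cv2.imread('pics/top.png'),cv2.imread('pics/side.png')])
print(status.observe(), bot.hold_point_z)
E
```

```text
pics
top [[0.02, 0.992, -0.127, 0.457], [-1.0, 0.021, 0.007, 0.045], [0.01, 0.127, 0.992, 0.96], [0.0, 0.0, 0.0, 1.0]]
side [[0.984, 0.116, -0.135, 0.433], [-0.178, 0.67, -0.721, -0.7], [0.007, 0.734, 0.68, 0.798], [0.0, 0.0, 0.0, 1.0]]
{'clock': 0.1, 'joint_positions': array([-1.31819227e+00,  3.26886514e-01, -1.93471417e-01,  1.05200439e+00,
       -2.23050160e-05,  1.43662055e+00]), 'joint_vel': array([ 0.00042777, -0.00128028,  0.0004422 ,  0.00102512,  0.00142357,
       -0.0007173 ]), 'tau': array([ 1.50213942e-03, -4.44236970e+01,  2.63038820e+01,  7.86897435e-03,
       -7.84774306e-05, -3.57036384e-06]), 'tcp_pos': array([ 0.2073396 , -0.50881821,  0.20427578]), 'tcp_rot': array([-7.80962318e-04,  9.81358076e-01,  1.92186665e-01, -5.74702246e-05]), 'contact_force': array([-0.36146263, -0.13413035, -0.36102644]), 'moment': array([-0.06181399,  0.00924653, -0.0144797 ]), 'grasp_force': 0.0, 'grip_width': 0.08531050044055877} 0.0187
```

View pics/top.png

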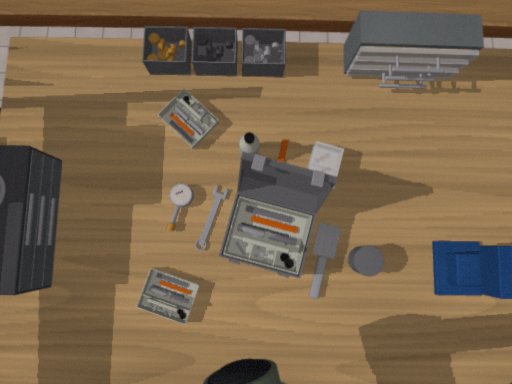

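View pics/side.png

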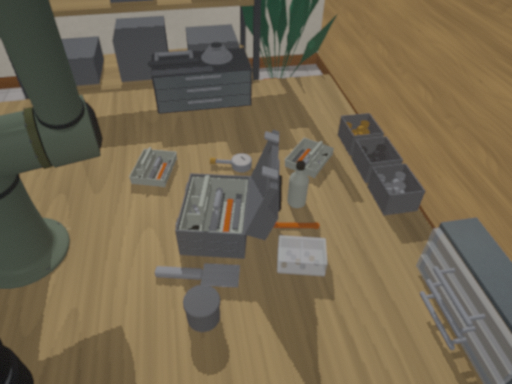

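Candidates for the tray: the one in the toolbox (top 268,237), and two smaller loose look-alikes at (190,118) and (168,295). The one in the box matches the description. I'll check it in a close crop.

Run:
```python
from h import *
a=cv2.imread('pics/top.png')[140:290,205:345]; b=cv2.imread('pics/side.png')[125:265,170:290]
a=cv2.resize(a,(450,482),interpolation=cv2.INTER_CUBIC);b=cv2.resize(b,(350,408),interpolation=cv2.INTER_CUBIC)
c=np.zeros((482,800,3),np.uint8);c[:,:450]=a;c[:408,450:]=b
cv2.imwrite('pics/crop1.png',c)
```

```text
(no output)
```

View pics/crop1.png

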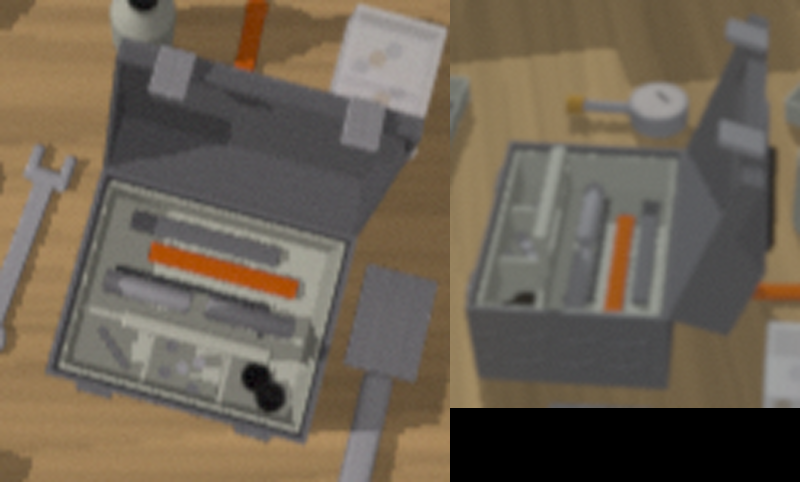

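The crop shows the full-size tray in the toolbox, with its handle bar near the front (side view, crop 550,190). Box rim corners in the top crop are at (50,375), (305,440), (355,238) and (105,178). The lid leans open to the rear.

```bash
cat >> h.py <<'E'
import pickle
def fitbox(s,corn):  # order FL, FR, RR, RL at z=.09
    W=np.array([plane(s,c,.09)[:2] for c in corn]); L=np.array([[-80,100],[-80,-100],[80,-100],[80,100]])/1e3
    Lc=L-L.mean(0);Wc=W-W.mean(0); th=np.arctan2((Lc[:,0]*Wc[:,1]-Lc[:,1]*Wc[:,0]).sum(),(Lc*Wc).sum())
    R=np.array([[np.cos(th),-np.sin(th)],[np.sin(th),np.cos(th)]]); c=W.mean(0)-R@L.mean(0)
    return c,th,R,(L@R.T+c-W)*1e3
E
python3 - <<'E'
from h import *
t=pickle.load(open('top.pkl','rb')); sd=pickle.load(open('side.pkl','rb'))
cr=np.array([(50,375),(305,440),(355,238),(105,178)])/3.214+[205,140]
c,th,R,res=fitbox(t,cr); print('top',c,th,np.degrees(th)); print(res)
# side: crop scale 350/120=2.917; rear right (668,310) front right(472,303), front left(512,146)
def B(x,y,z): return np.r_[R@[x,y]+c,z]
im1=cv2.imread('pics/top.png');im2=cv2.imread('pics/side.png')
cs=np.array([(472,307),(512,146),(668,310)]); cs=(cs-[450,0])/2.917+[170,125]
for p in cs: print('side corner', (R.T@(plane(sd,p,.09)[:2]-c)*1e3).round(1))
# bar ends as seen
for p in [(100,312),(270,352)]: print('bar top', (R.T@(plane(t,np.array(p)/3.214+[205,140],.128)[:2]-c)*1e3).round(1))
for p in [(559,148),(545,235)]: print('bar side', (R.T@(plane(sd,(np.array(p)-[450,0])/2.917+[170,125],.128)[:2]-c)*1e3).round(1))
print('grip', B(-.025,0,.119))
for s,o,k,nm in((t,(205,140),3.214,'t'),(sd,(170,125),2.917,'s')):
    for y in(-.055,.055): print(nm,((proj(s,B(-.025,y,.128))-o)*k).round(0))
E
```

```text
top [0.47336688 0.00114607] -0.23044042464403552 -13.203263761305722
[[-2.34857923  2.23296937]
 [-4.17317194 -2.84767112]
 [ 1.27908354 -2.17467762]
 [ 5.24266763  2.78937937]]
side corner [-71.4 -95.7]
side corner [-70.1  94.5]
side corner [ 82.  -89.8]
bar top [-23.2  72.7]
bar top [-20.6 -51.8]
bar side [-19.6  52.1]
bar side [-17.3 -50.8]
grip [0.44902773 0.00685623 0.119     ]
t [273. 359.]
t [123. 321.]
s [ 85. 238.]
s [103. 145.]
```

```bash
R='27.9,-25.8,-1.7,0,0,0,1'
python3 -m crank '[[[28,-26,-2,0,0,0,1],[28,-26,-2,0,0,0,1],[28,-26,-2,0,0,0,1],[28,-26,-2,0,0,0,1],[28,-26,-2,0,0,0,1]]]' >/dev/null
python3 -m crank '[[[28,-26,-2,0,0,0,1],[28,-26,-2,0,0,0,1],[28,-26,-2,0,0,0,1],[28,-26,-2,0,0,0,1],[28,-26,-2,0,0,0,1]]]' >/dev/null
python3 -m crank '[[[28,-26,-2,0,0,0,1],[28,-26,-2,0,0,0,1],[28,-26,-2,0,0,0,1],[28,-26,-2,0,0,0,1],[28,-26,-2,0,0,0,1]]]' 
python3 -m crank '[[[0,0,0,0,0,-6,1],[0,0,0,0,0,-6,1],[0,0,0,0,0,-6,1],[0,0,0,0,0,-6,1],[0,0,0,0,0,-6,1]]]' >/dev/null
python3 -m crank '[[[0,0,0,0,0,-6,1],[0,0,0,0,0,-6,1],[0,0,0,0,0,-6,1],[0,0,0,0,0,-6,1],[0,0,0,0,0,-0.6,1]]]'
python3 - <<'E'
from h import *
s=snapshot('wrist'); save(s,'w1'); pickle.dump(s,open('w1.pkl','wb')); print(np.round(s['pose'],3).tolist()); print(status.observe()['joint_positions'])
E
```

```text
clock: 1.35
tcp_pos: [0.4495, 0.0123, 0.2349]
tcp_rot: [0.0, 0.981, 0.192, -0.0]
contact_force: [1.0, -0.2, -0.9]
grip_width: 0.0854
grasp_force: 0.0
clock: 2.18
tcp_pos: [0.449, 0.0103, 0.2347]
tcp_rot: [-0.0, 0.783, 0.622, -0.0]
contact_force: [-0.8, -0.2, -0.0]
grip_width: 0.0852
grasp_force: 0.0
[[0.974, 0.217, 0.067, 0.467], [-0.227, 0.93, 0.289, 0.084], [0.0, -0.297, 0.955, 0.404], [0.0, 0.0, 0.0, 1.0]]
[-1.41685422e-01  1.18700487e-01 -3.83802023e-01  1.06903883e+00
 -2.46630677e-05  1.66108588e+00]
```

View pics/w1.png

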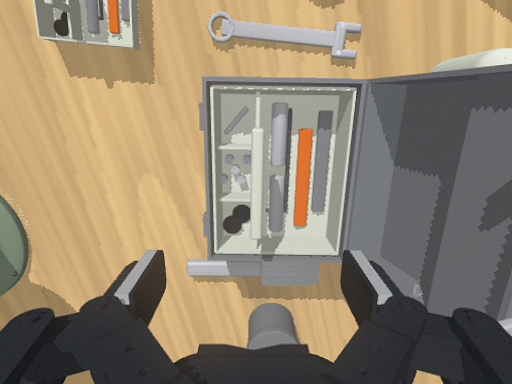

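Wrist view: box rim spans roughly (204,79)–(366,79) at the top and (209,259)–(350,259) at the bottom. The grip bar runs vertically from (258,128) to (257,240).

Run:
```python
from h import *
s=pickle.load(open('w1.pkl','rb'))
c,th,R,res=fitbox(s,[(204,79),(209,259),(350,259),(366,79)]); print(c,np.degrees(th)); print(res.round(1))
for p in [(258,128),(257,240),(252,185),(263,185)]: 
    w=plane(s,p,.128); print('bar',w.round(4),(R.T@(w[:2]-c)*1e3).round(1))
im=cv2.imread('pics/w1.png')
cv2.imwrite('pics/w1c.png',cv2.resize(im[65:275,190:380],None,fx=2.8,fy=2.8,interpolation=cv2.INTER_CUBIC))
```

```text
[0.47952497 0.00277266] -13.15460163824679
[[-1.   2.3]
 [ 1.7 -2.4]
 [-2.6 -1.7]
 [ 1.9  1.8]]
bar [0.4662 0.062  0.128 ] [-26.5  54.7]
bar [ 0.4407 -0.0452  0.128 ] [-26.8 -55.5]
bar [0.4489 0.0117 0.128 ] [-31.9   1.8]
bar [0.4591 0.0094 0.128 ] [-21.4   1.8]
```

View pics/w1c.png

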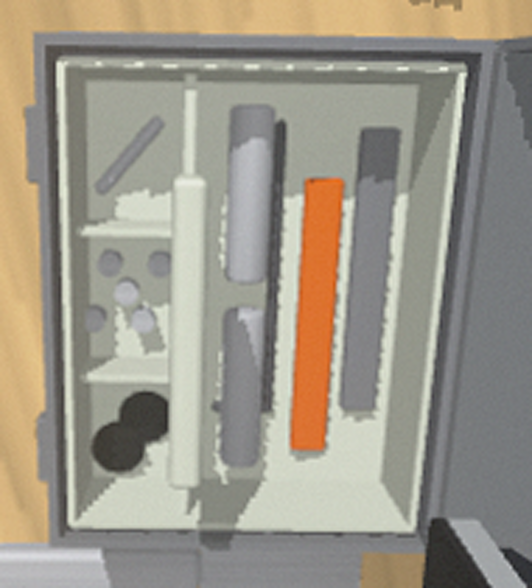

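```bash
python3 -m crank '[[[0,5,20,0,0,0,1],[0,0,20,0,0,0,1],[0,0,20,0,0,0,1],[0,0,20,0,0,0,1],[0,0,20,0,0,0,1]]]' >/dev/null
python3 -m crank '[[[0,0,10,0,0,0,1],[0,0,10,0,0,0,1],[0,0,8,0,0,0,1],[0,0,6,0,0,0,1],[0,0,0,0,0,0,1]]]' 
python3 -m crank '[[[0,0,0,0,0,0,-1],[0,0,0,0,0,0,-1],[0,0,0,0,0,0,-1],[0,0,0,0,0,0,-1],[0,0,0,0,0,0,-1]]]' 70 >/dev/null
python3 -m crank '[[[0,0,0,0,0,0,-1],[0,0,0,0,0,0,-1],[0,0,0,0,0,0,-1],[0,0,0,0,0,0,-1],[0,0,0,0,0,0,-1]]]' 70
```

```text
clock: 3.07
tcp_pos: [0.4534, 0.0092, 0.0999]
tcp_rot: [-0.001, 0.784, 0.62, -0.001]
contact_force: [-0.8, 0.4, -0.1]
grip_width: 0.0855
grasp_force: 0.0
clock: 3.9
tcp_pos: [0.4551, 0.009, 0.1017]
tcp_rot: [0.001, 0.784, 0.621, 0.001]
contact_force: [-0.5, 0.1, 5.8]
grip_width: -0.0003
grasp_force: 3.0
```

```bash
python3 - <<'E'
from h import *
s=snapshot('wrist'); t=snapshot('side')
c=np.hstack([s['img'][80:380,110:410],cv2.resize(t['img'][110:270,150:310],(480,480))[:300]]) if 0 else None
a=cv2.resize(s['img'],(512,384)); b=cv2.resize(t['img'][120:270,170:290],(288,360),interpolation=cv2.INTER_CUBIC)
o=np.zeros((384,800,3),np.uint8);o[:,:512]=a;o[:360,512:]=b
cv2.imwrite('pics/w2.png',o[:,:,::-1])
E
python3 -m crank '[[[0,0,0,0,0,0,-1],[0,0,0,0,0,0,-1],[0,0,0,0,0,0,-1],[0,0,0,0,0,0,-1],[0,0,0,0,0,0,-1]]]' 70
```

```text
clock: 4.42
tcp_pos: [0.4551, 0.009, 0.1018]
tcp_rot: [0.001, 0.784, 0.621, 0.001]
contact_force: [-0.0, -0.1, 6.1]
grip_width: 0.0003
grasp_force: 3.0
```

View pics/w2.png

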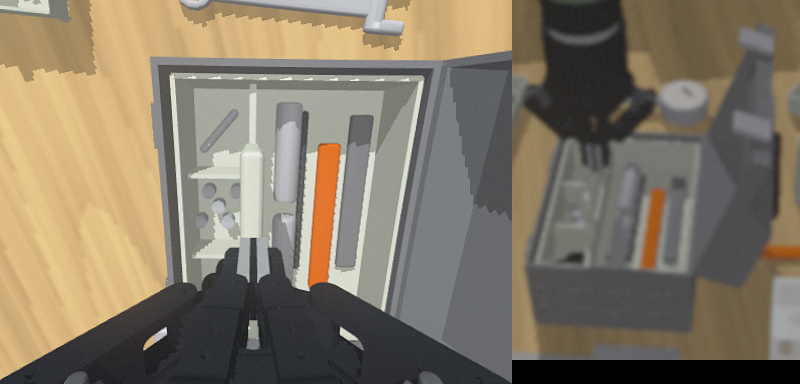

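Run:
```python
from h import *
s=snapshot('wrist'); T=np.array(s['pose']); print(T.round(3).tolist())
o=status.observe(); p=o['tcp_pos']; print(p,o['tcp_rot'])
for dz in (0,.019,.03,.054): print('tcp+',dz,proj(s,p+[0,0,dz]).round(0))
c=np.array([.479,.003]);th=np.radians(-13.15);R=np.array([[np.cos(th),-np.sin(th)],[np.sin(th),np.cos(th)]])
for z in(.110,.128):
  for x in(-.031,-.019):
    for y in (-.011,.055): print(z,x,y,proj(s,np.r_[R@[x,y]+c,z]).round(0))
cv2.imwrite('pics/w3.png',cv2.resize(s['img'][140:384,180:330,::-1],None,fx=2.4,fy=2.4,interpolation=cv2.INTER_CUBIC))
```

```text
[[0.973, 0.22, 0.065, 0.472], [-0.229, 0.929, 0.29, 0.083], [0.003, -0.297, 0.955, 0.271], [0.0, 0.0, 0.0, 1.0]]
[0.45509644 0.0089459  0.10172899] [7.00149992e-04 7.83920221e-01 6.20860858e-01 6.25607098e-04]
tcp+ 0 [252. 233.]
tcp+ 0.019 [252. 247.]
tcp+ 0.03 [252. 257.]
tcp+ 0.054 [252. 284.]
0.11 -0.031 -0.011 [242. 256.]
0.11 -0.031 0.055 [240. 145.]
0.11 -0.019 -0.011 [262. 256.]
0.11 -0.019 0.055 [263. 145.]
0.128 -0.031 -0.011 [240. 272.]
0.128 -0.031 0.055 [239. 150.]
0.128 -0.019 -0.011 [263. 272.]
0.128 -0.019 0.055 [264. 150.]
```

View pics/w3.png

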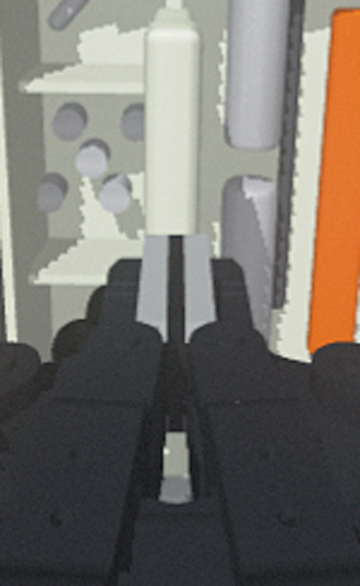

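Run:
```python
from h import *
print({k:getattr(bot,k) for k in dir(bot) if not k.startswith('_')})
s=pickle.load(open('w1.pkl','rb')); print(np.round(s['intrinsics'],1).tolist(),s['D'])
p=np.array([.449,.0103,.2347]); ty=np.array([.974,-.227,0]);tx=np.array([.227,.974,0])
for b in (0,.013,.03,.04):
  for k in(-.0427,.0427):
    for x in (-.011,.011): print(b,k,x,proj(s,p+k*ty+x*tx+[0,0,b]).round(0))
# now, closed
s=snapshot('wrist');p=status.observe()['tcp_pos']
for b in (0,.013,.027):
    for x in (-.011,.011): print('now',b,x,proj(s,p+x*tx+[0,0,b]).round(0))
im=cv2.imread('pics/w1.png')[220:340,90:420]
cv2.imwrite('pics/w4.png',cv2.resize(im,None,fx=2.4,fy=2.4,interpolation=cv2.INTER_CUBIC))
```

```text
{'Unreachable': <class 'bench.Unreachable'>, 'hold_point_z': 0.0187}
[[300.5, 0.0, 252.9], [0.0, 300.5, 196.1], [0.0, 0.0, 1.0]] [0.02426457 0.         0.         0.         0.        ]
0 -0.0427 -0.011 [184. 249.]
0 -0.0427 0.011 [181. 216.]
0 0.0427 -0.011 [321. 249.]
0 0.0427 0.011 [323. 216.]
0.013 -0.0427 -0.011 [179. 260.]
0.013 -0.0427 0.011 [176. 224.]
0.013 0.0427 -0.011 [326. 260.]
0.013 0.0427 0.011 [329. 224.]
0.03 -0.0427 -0.011 [171. 276.]
0.03 -0.0427 0.011 [167. 237.]
0.03 0.0427 -0.011 [333. 276.]
0.03 0.0427 0.011 [337. 237.]
0.04 -0.0427 -0.011 [166. 287.]
0.04 -0.0427 0.011 [162. 247.]
0.04 0.0427 -0.011 [339. 287.]
0.04 0.0427 0.011 [342. 247.]
now 0 -0.011 [252. 249.]
now 0 0.011 [252. 216.]
now 0.013 -0.011 [252. 259.]
now 0.013 0.011 [252. 224.]
now 0.027 -0.011 [252. 272.]
now 0.027 0.011 [252. 235.]
```

View pics/w4.png

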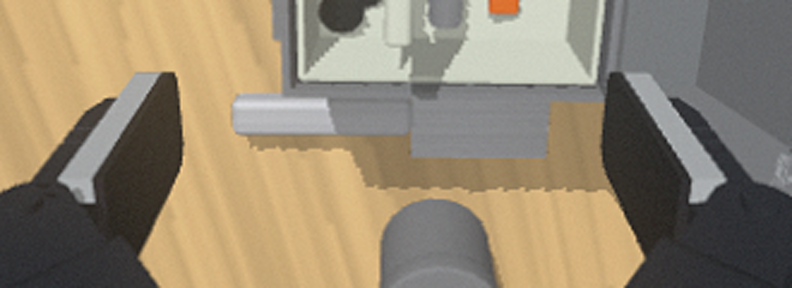

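The picture and the contact agree. The fingers are shut on top of the bar, because the real fingertips sit about 27 mm above the reported TCP. I'll back off, open, and grasp about 27 mm lower.

```bash
python3 -m crank '[[[0,0,-10,0,0,0,-1],[0,0,-10,0,0,0,-1],[0,0,-10,0,0,0,-1],[0,-2,-10,0,0,0,1],[0,0,0,0,0,0,1]]]' 
python3 -m crank '[[[0,0,0,0,0,0,1],[0,0,0,0,0,0,1],[0,0,0,0,0,0,1],[0,0,0,0,0,0,1],[0,0,0,0,0,0,1]]]'
python3 -m crank '[[[0,0,0,0,0,0,1],[0,0,0,0,0,0,1],[0,0,0,0,0,0,1],[0,0,0,0,0,0,1],[0,0,0,0,0,0,1]]]'
```

```text
clock: 4.93
tcp_pos: [0.4531, 0.0095, 0.1426]
tcp_rot: [0.001, 0.784, 0.621, 0.001]
contact_force: [0.5, -0.1, 1.2]
grip_width: 0.0235
grasp_force: 0.0
clock: 5.35
tcp_pos: [0.4519, 0.0096, 0.1405]
tcp_rot: [-0.0, 0.784, 0.621, -0.0]
contact_force: [0.7, -0.4, 0.1]
grip_width: 0.0834
grasp_force: 0.0
clock: 5.77
tcp_pos: [0.4523, 0.0096, 0.141]
tcp_rot: [-0.0, 0.784, 0.621, -0.0]
contact_force: [-0.1, 0.9, 1.0]
grip_width: 0.0854
grasp_force: 0.0
```

```bash
python3 -m crank '[[[0,1,20,0,0,0,1],[0,0,20,0,0,0,1],[0,0,10,0,0,0,1],[0,0,5,0,0,0,1],[0,0,5,0,0,0,1]]]' 
python3 -m crank '[[[0,0,5,0,0,0,1],[0,0,4,0,0,0,1],[0,0,0,0,0,0,1],[0,0,0,0,0,0,-0.5],[0,0,0,0,0,0,-1]]]' 70
python3 -m crank '[[[0,0,0,0,0,0,-1],[0,0,0,0,0,0,-1],[0,0,0,0,0,0,-1],[0,0,0,0,0,0,-1],[0,0,0,0,0,0,-1]]]' 70
python3 -m crank '[[[0,0,0,0,0,0,-1],[0,0,0,0,0,0,-1],[0,0,0,0,0,0,-1],[0,0,0,0,0,0,-1],[0,0,0,0,0,0,-1]]]' 70
```

```text
clock: 6.18
tcp_pos: [0.4531, 0.0093, 0.0806]
tcp_rot: [-0.0, 0.784, 0.621, -0.0]
contact_force: [0.9, 0.2, 1.3]
grip_width: 0.0856
grasp_force: 0.0
clock: 6.6
tcp_pos: [0.4536, 0.0093, 0.0724]
tcp_rot: [0.0, 0.784, 0.621, 0.0]
contact_force: [0.6, -0.3, -0.3]
grip_width: 0.0643
grasp_force: 0.0
clock: 7.02
tcp_pos: [0.4537, 0.0092, 0.0722]
tcp_rot: [0.0, 0.784, 0.621, 0.0]
contact_force: [0.4, -0.8, 0.6]
grip_width: 0.0105
grasp_force: 71.0
clock: 7.43
tcp_pos: [0.4537, 0.0092, 0.0722]
tcp_rot: [0.0, 0.784, 0.621, 0.0]
contact_force: [0.9, -0.5, 2.4]
grip_width: 0.0108
grasp_force: 71.2
```

```bash
python3 -m crank '[[[0,0,-4,0,0,0,-1],[0,0,-6,0,0,0,-1],[0,0,-10,0,0,0,-1],[0,0,-10,0,0,0,-1],[0,0,-10,0,0,0,-1]]]' 
python3 -m crank '[[[0,0,-14,0,0,0,-1],[0,0,-14,0,0,0,-1],[0,0,-14,0,0,0,-1],[0,0,-14,0,0,0,-1],[0,0,-8,0,0,0,-1]]]' 
python3 -m crank '[[[0,-10,0,0,0,0,-1],[0,-18,0,0,0,0,-1],[0,-18,0,0,0,0,-1],[0,-18,0,0,0,0,-1],[0,-10,0,0,0,0,-1]]]'
python3 - <<'E'
from h import *
print(status.observe()['joint_positions'])
s=snapshot('side'); w=snapshot('wrist')
o=np.hstack([cv2.resize(s['img'],(400,300)),cv2.resize(w['img'],(400,300))]);cv2.imwrite('pics/l1.png',o[:,:,::-1])
E
```

```text
clock: 7.85
tcp_pos: [0.4518, 0.0096, 0.112]
tcp_rot: [-0.001, 0.784, 0.621, -0.001]
contact_force: [-0.1, -0.7, -3.5]
grip_width: 0.011
grasp_force: 70.2
clock: 8.27
tcp_pos: [0.4527, 0.0095, 0.1771]
tcp_rot: [-0.0, 0.784, 0.621, -0.0]
contact_force: [0.6, -0.1, -4.4]
grip_width: 0.011
grasp_force: 70.3
clock: 8.68
tcp_pos: [0.377, 0.0271, 0.1746]
tcp_rot: [-0.002, 0.784, 0.621, -0.002]
contact_force: [-0.2, 0.5, -4.8]
grip_width: 0.0108
grasp_force: 70.3
[-1.24416408e-01  3.54963926e-02 -6.38546756e-01  9.01534053e-01
  2.07875761e-04  1.67712373e+00]
```

View pics/l1.png

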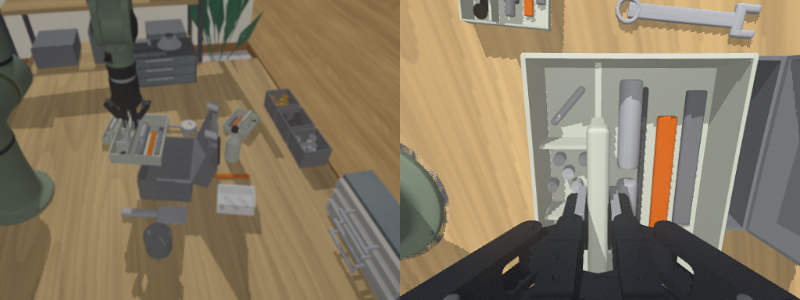

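The tray hangs level in the grip, clear of the box and in front of it. Next is the half turn.

```bash
python3 -m crank '[[[0,0,0,0,0,-3,-1],[0,0,0,0,0,-6,-1],[0,0,0,0,0,-6,-1],[0,0,0,0,0,-6,-1],[0,0,0,0,0,-6,-1]]]' >/dev/null
python3 -m crank '[[[0,0,0,0,0,-6,-1],[0,0,0,0,0,-6,-1],[0,0,0,0,0,-6,-1],[0,0,0,0,0,-6,-1],[0,0,0,0,0,-6,-1]]]' >/dev/null
python3 -m crank '[[[0,0,0,0,0,-6,-1],[0,0,0,0,0,-6,-1],[0,0,0,0,0,-6,-1],[0,0,0,0,0,-6,-1],[0,0,0,0,0,-6,-1]]]' 
python3 -m crank '[[[0,0,0,0,0,-6,-1],[0,0,0,0,0,-6,-1],[0,0,0,0,0,-6,-1],[0,0,0,0,0,-6,-1],[0,0,0,0,0,-6,-1]]]' >/dev/null
python3 -m crank '[[[0,0,0,0,0,-6,-1],[0,0,0,0,0,-6,-1],[0,0,0,0,0,-6,-1],[0,0,0,0,0,-6,-1],[0,0,0,0,0,-6,-1]]]' >/dev/null
python3 -m crank '[[[0,0,0,0,0,-6,-1],[0,0,0,0,0,-6,-1],[0,0,0,0,0,-6,-1],[0,0,0,0,0,-6,-1],[0,0,0,0,0,-6,-1]]]' >/dev/null
python3 -m crank '[[[0,0,0,0,0,-3,-1],[0,0,0,0,0,0,-1],[0,0,0,0,0,0,-1],[0,0,0,0,0,0,-1],[0,0,0,0,0,0,-1]]]'
python3 - <<'E'
from h import *
print(status.observe()['joint_positions'])
w=snapshot('wrist'); pickle.dump(w,open('w5.pkl','wb')); t=snapshot('top'); pickle.dump(t,open('t5.pkl','wb'))
o=np.zeros((420,800,3),np.uint8);o[:288,:384]=cv2.resize(w['img'],(384,288));o[:408,384:]=cv2.resize(t['img'][150:320,200:374],(416,408),interpolation=cv2.INTER_CUBIC);cv2.imwrite('pics/r1.png',o[:,:,::-1])
E
```

```text
clock: 10.03
tcp_pos: [0.382, 0.026, 0.1758]
tcp_rot: [0.0, 0.139, 0.99, -0.0]
contact_force: [1.0, -0.3, -3.5]
grip_width: 0.0111
grasp_force: 70.4
clock: 11.7
tcp_pos: [0.3814, 0.0262, 0.1759]
tcp_rot: [0.0, -0.621, 0.784, -0.0]
contact_force: [0.2, -0.2, -4.3]
grip_width: 0.0113
grasp_force: 70.3
[-1.25083696e-01  3.84491311e-02 -6.31747146e-01  9.00539466e-01
 -6.43874751e-06 -1.46392625e+00]
```

View pics/r1.png

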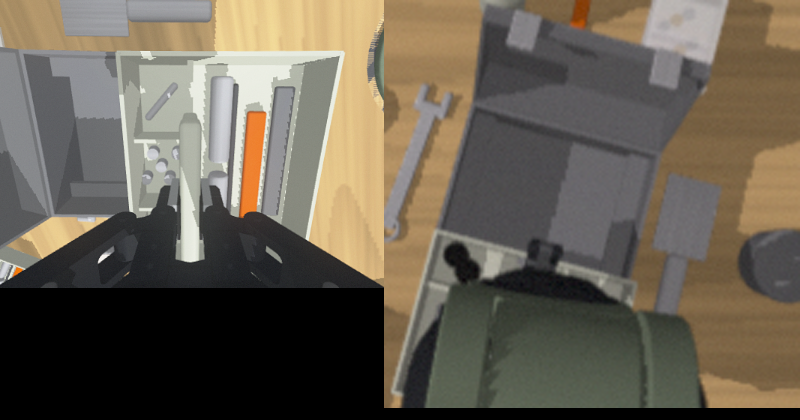

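The half turn is done: the tray hangs level with its handle toward the lid, in front of the empty box. I'll refine the box centre from the earlier wrist picture using edge profiles.

Run:
```python
from h import *
s=pickle.load(open('w1.pkl','rb')); g=s['img'].astype(int).sum(2)//3
print('row150 L',list(zip(range(198,222),g[148:153,198:222].mean(0).astype(int))))
print('row150 R',list(zip(range(340,366),g[148:153,340:366].mean(0).astype(int))))
print('col290 T',list(zip(range(72,94),g[72:94,286:300].mean(1).astype(int))))
print('col240 B',list(zip(range(244,268),g[244:268,225:250].mean(1).astype(int))))
```

```text
row150 L [(198, np.int64(165)), (199, np.int64(165)), (200, np.int64(164)), (201, np.int64(164)), (202, np.int64(167)), (203, np.int64(172)), (204, np.int64(146)), (205, np.int64(132)), (206, np.int64(134)), (207, np.int64(127)), (208, np.int64(96)), (209, np.int64(81)), (210, np.int64(77)), (211, np.int64(124)), (212, np.int64(196)), (213, np.int64(217)), (214, np.int64(169)), (215, np.int64(125)), (216, np.int64(118)), (217, np.int64(124)), (218, np.int64(127)), (219, np.int64(138)), (220, np.int64(139)), (221, np.int64(149))]
row150 R [(340, np.int64(145)), (341, np.int64(144)), (342, np.int64(144)), (343, np.int64(145)), (344, np.int64(143)), (345, np.int64(144)), (346, np.int64(156)), (347, np.int64(190)), (348, np.int64(210)), (349, np.int64(186)), (350, np.int64(90)), (351, np.int64(85)), (352, np.int64(84)), (353, np.int64(90)), (354, np.int64(114)), (355, np.int64(130)), (356, np.int64(131)), (357, np.int64(126)), (358, np.int64(110)), (359, np.int64(102)), (360, np.int64(108)), (361, np.int64(121)), (362, np.int64(119)), (363, np.int64(122)), (364, np.int64(120)), (365, np.
[... 318 characters left out ...]
 np.int64(129)), (87, np.int64(160)), (88, np.int64(174)), (89, np.int64(169)), (90, np.int64(128)), (91, np.int64(113)), (92, np.int64(114)), (93, np.int64(114))]
col240 B [(244, np.int64(203)), (245, np.int64(203)), (246, np.int64(203)), (247, np.int64(203)), (248, np.int64(204)), (249, np.int64(203)), (250, np.int64(203)), (251, np.int64(202)), (252, np.int64(201)), (253, np.int64(179)), (254, np.int64(98)), (255, np.int64(123)), (256, np.int64(126)), (257, np.int64(127)), (258, np.int64(132)), (259, np.int64(132)), (260, np.int64(130)), (261, np.int64(123)), (262, np.int64(129)), (263, np.int64(136)), (264, np.int64(139)), (265, np.int64(139)), (266, np.int64(137)), (267, np.int64(139))]
```

Run:
```python
from h import *
s=pickle.load(open('w1.pkl','rb')); th=np.radians(-13.15);R=np.array([[np.cos(th),-np.sin(th)],[np.sin(th),np.cos(th)]])
f=lambda px,z:(R.T@plane(s,px,z)[:2]*1e3).round(1)
print('wall in L',f((207.7,150),.09)[0],'R',f((353.8,150),.09)[0],'out L',f((203.7,150),.09)[0],'R',f((358,150),.09)[0])
print('tray L',f((211.3,150),.085)[0],'R',f((349.6,150),.085)[0])
print('wall in T',f((293,82.2),.09)[1],'B',f((237,254.7),.09)[1],'out T',f((293,77.2),.09)[1])
print('tray T',f((293,86),.085)[1],'B',f((237,253.6),.085)[1])
print('bar c',(R.T@[.45345,.0084]*1e3).round(1),'grasp tcp',(R.T@[.4537,.0092]*1e3).round(1),'now',(R.T@[.3814,.0262]*1e3).round(1))
print('rot',np.degrees(2*np.arctan2(.784,-.621)))
```

```text
wall in L 388.2 R 540.3 out L 384.0 R 544.6
tray L 391.3 R 537.5
wall in T 207.0 B 19.3 out T 211.5
tray T 203.8 B 18.1
bar c [439.6 111.3] grasp tcp [439.7 112.2] now [365.4 112.3]
rot 256.76491466818277
```

```bash
python3 -m crank '[[[0,-8,0,0,0,0,-1],[0,-14,0,0,0,0,-1],[0,-14,0,0,0,0,-1],[0,-14,0,0,0,0,-1],[2.3,-14,0,0,0,0,-1]]]' >/dev/null
python3 -m crank '[[[0,-14,0,0,0,0,-1],[0,-14,0,0,0,0,-1],[0,-14,0,0,0,0,-1],[0,-12,0,0,0,0,-1],[0,-5.8,0,0,0,0,-1]]]' >/dev/null
python3 -m crank '[[[0,0,0,0,0,0,-1],[0,0,0,0,0,0,-1],[0,0,0,0,0,0,-1],[0,0,0,0,0,0,-1],[0,0,0,0,0,0,-1]]]'
python3 - <<'E'
from h import *
th=np.radians(-13.15);R=np.array([[np.cos(th),-np.sin(th)],[np.sin(th),np.cos(th)]])
o=status.observe();print((R.T@o['tcp_pos'][:2]*1e3).round(1),o['tcp_rot'])
E
```

```text
clock: 13.05
tcp_pos: [0.5006, -0.0041, 0.1761]
tcp_rot: [-0.0, -0.621, 0.784, 0.0]
contact_force: [-0.6, -0.7, -4.8]
grip_width: 0.0109
grasp_force: 70.3
[488.4 109.9] [-6.55642589e-05 -6.20951365e-01  7.83849087e-01  8.21185448e-05]
```

```bash
python3 -m crank '[[[0,-0.8,8,0,0,0,-1],[0,0,12,0,0,0,-1],[0,0,12,0,0,0,-1],[0,0,12,0,0,0,-1],[0,0,10,0,0,0,-1]]]' >/dev/null
python3 -m crank '[[[0,0,6,0,0,0,-1],[0,0,6,0,0,0,-1],[0,0,6,0,0,0,-1],[0,0,5,0,0,0,-1],[0,0,5,0,0,0,-1]]]'
python3 -m crank '[[[0,0,4,0,0,0,-1],[0,0,4,0,0,0,-1],[0,0,4,0,0,0,-1],[0,0,0,0,0,0,-1],[0,0,0,0,0,0,-1]]]'
```

```text
clock: 13.88
tcp_pos: [0.5022, -0.0045, 0.0937]
tcp_rot: [0.0, -0.621, 0.784, -0.0]
contact_force: [-0.4, 0.3, -4.6]
grip_width: 0.0109
grasp_force: 70.3
clock: 14.3
tcp_pos: [0.5018, -0.0045, 0.0818]
tcp_rot: [-0.0, -0.621, 0.784, 0.0]
contact_force: [0.0, -1.2, -3.9]
grip_width: 0.0112
grasp_force: 70.3
```

```bash
python3 -m crank '[[[0,0,2,0,0,0,-1],[0,0,2,0,0,0,-1],[0,0,2,0,0,0,-1],[0,0,2,0,0,0,-1],[0,0,0,0,0,0,-1]]]'
python3 -m crank '[[[0,0,0.5,0,0,0,-1],[0,0,0.5,0,0,0,-1],[0,0,0.5,0,0,0,-1],[0,0,0,0,0,0,-1],[0,0,0,0,0,0,-1]]]'
python3 - <<'E'
from h import *
th=np.radians(-13.15);R=np.array([[np.cos(th),-np.sin(th)],[np.sin(th),np.cos(th)]])
o=status.observe();print((R.T@o['tcp_pos'][:2]*1e3).round(1))
E
```

```text
clock: 14.72
tcp_pos: [0.5016, -0.0044, 0.0736]
tcp_rot: [-0.0, -0.621, 0.784, 0.0]
contact_force: [-0.5, -0.6, -4.7]
grip_width: 0.011
grasp_force: 70.2
clock: 15.13
tcp_pos: [0.502, -0.0045, 0.0725]
tcp_rot: [0.0, -0.621, 0.784, -0.0]
contact_force: [-0.4, 0.0, -4.2]
grip_width: 0.0108
grasp_force: 70.2
[489.8 109.8]
```

```bash
python3 -m crank '[[[0,0,0.5,0,0,0,-1],[0,0,0.5,0,0,0,-1],[0,0,0.5,0,0,0,-1],[0,0,0,0,0,0,-1],[0,0,0,0,0,0,-1]]]'
python3 -m crank '[[[0,0,0.5,0,0,0,-1],[0,0,0.5,0,0,0,-1],[0,0,0,0,0,0,-1],[0,0,0,0,0,0,-1],[0,0,0,0,0,0,-1]]]'
```

```text
clock: 15.55
tcp_pos: [0.5022, -0.0045, 0.0722]
tcp_rot: [0.0, -0.621, 0.784, -0.0]
contact_force: [-3.8, -0.5, 6.9]
grip_width: 0.011
grasp_force: 72.1
clock: 15.97
tcp_pos: [0.5022, -0.0046, 0.0722]
tcp_rot: [0.0, -0.621, 0.784, -0.001]
contact_force: [-7.6, 0.5, 16.5]
grip_width: 0.011
grasp_force: 73.5
```

```bash
python3 -m crank '[[[0,0,-1,0,0,0,-1],[0,0,0,0,0,0,-0.3],[0,0,0,0,0,0,-0.3],[0,0,0,0,0,0,-0.3],[0,0,0,0,0,0,-0.3]]]'
python3 -m crank '[[[0,0,-3,0,0,0,-0.3],[0,0,-5,0,0,0,-0.3],[0,0,-10,0,0,0,-0.3],[0,0,-10,0,0,0,-0.3],[0,0,-10,0,0,0,-0.3]]]'
python3 - <<'E'
from h import *
th=np.radians(-13.15);R=np.array([[np.cos(th),-np.sin(th)],[np.sin(th),np.cos(th)]])
s=snapshot('wrist');pickle.dump(s,open('w6.pkl','wb'));c=R@[.46427,.1111]
def B(x,y,z): return np.r_[R@[x,y]+c,z]
# ivory bar against prediction: print rim brightness profiles in box x at y=.03 (front wall) and y ends
g=s['img'].astype(int).sum(2)//3
def prof(pts): 
    out=[]
    for P in pts:
        u,v=proj(s,P).round().astype(int); out.append(int(g[v,u]) if 0<=u<512 and 0<=v<384 else -1)
    return out
print('front -84..-64 y=-40',prof([B(x/1e3,-.04,.085) for x in range(-84,-63)]))
print('side y -102..-84 x=-40',prof([B(-.04,y/1e3,.085) for y in range(-102,-83)]))
print('bar x 10..40, y=-40',prof([B(x/1e3,-.04,.128) for x in range(10,41)]))
print('bar z.146',prof([B(x/1e3,-.04,.146) for x in range(10,41)]))
E
```

```text
clock: 16.38
tcp_pos: [0.5023, -0.0045, 0.071]
tcp_rot: [0.0, -0.621, 0.784, -0.0]
contact_force: [-0.9, -0.5, 0.5]
grip_width: 0.0299
grasp_force: 0.0
clock: 16.8
tcp_pos: [0.5023, -0.0046, 0.1103]
tcp_rot: [0.0, -0.621, 0.784, -0.0]
contact_force: [-0.1, -0.9, 0.0]
grip_width: 0.0299
grasp_force: 0.0
front -84..-64 y=-40 [161, 155, 152, 156, 125, 86, 86, 85, 85, 83, 83, 82, 175, 244, 241, 231, 135, 138, 138, 139, 136]
side y -102..-84 x=-40 [138, 135, 150, 157, 157, 158, 153, 79, 82, 109, 189, 234, 234, 221, 219, 222, 220, 221, 240]
bar x 10..40, y=-40 [201, 195, 185, 169, 149, 138, 188, 186, 212, 236, 223, 169, 180, 185, 186, 185, 194, 236, 233, 231, 223, 204, 168, 186, 185, 184, 185, 183, 185, 185, 182]
bar z.146 [216, 212, 204, 199, 177, 164, 136, 188, 184, 237, 238, 182, 174, 181, 185, 223, 233, 234, 233, 230, 214, 155, 181, 215, 215, 158, 178, 184, 184, 181, 185]
```

The tray is seated: rim profiles are within about 1 mm of nominal and the grip is clear of it. Next I go up and turn 90°, then over and behind the lid.

```bash
python3 -m crank '[[[0,0,-20,0,0,0,-0.3],[0,0,-30,0,0,0,-0.3],[0,0,-30,0,0,0,-1],[0,0,-30,0,0,0,-1],[0,0,-30,0,0,0,-1]]]' 30
python3 -m crank '[[[0,0,-20,0,0,6,-1],[0,0,0,0,0,6,-1],[0,0,0,0,0,6,-1],[0,0,0,0,0,6,-1],[0,0,0,0,0,6,-1]]]' >/dev/null
python3 -m crank '[[[0,0,0,0,0,6,-1],[0,0,0,0,0,6,-1],[0,0,0,0,0,6,-1],[0,0,0,0,0,6,-1],[0,0,0,0,0,6,-1]]]' >/dev/null
python3 -m crank '[[[0,0,0,0,0,6,-1],[0,0,0,0,0,6,-1],[0,0,0,0,0,6,-1],[0,0,0,0,0,6,-1],[0,0,0,0,0,6,-1]]]'
python3 - <<'E'
from h import *
th=np.radians(-13.15);R=np.array([[np.cos(th),-np.sin(th)],[np.sin(th),np.cos(th)]])
o=status.observe();print((R.T@o['tcp_pos'][:2]*1e3-[464.3,111.1]).round(1),o['joint_positions'].round(2))
E
```

```text
clock: 17.27
tcp_pos: [0.5018, -0.0045, 0.2511]
tcp_rot: [0.0, -0.621, 0.784, -0.0]
contact_force: [0.9, -0.1, -0.6]
grip_width: -0.0
grasp_force: 0.0
clock: 18.52
tcp_pos: [0.502, -0.0045, 0.2697]
tcp_rot: [0.0, 0.118, 0.993, -0.0]
contact_force: [0.5, -0.3, -0.7]
grip_width: 0.0002
grasp_force: 0.0
[25.6 -1.3] [-0.16  0.2  -0.2   1.17 -0.    0.08]
```

```bash
python3 -m crank '[[[-10,0,0,0,0,0,-1],[-18,0,0,0,0,0,-1],[-18,0,0,0,0,0,-1],[-18,0,0,0,0,0,-1],[-18,0,0,0,0,0,-1]]]' 
python3 -m crank '[[[-18,0,0,0,0,0,-1],[-18,0,0,0,0,0,-1],[-18,0,0,0,0,0,-1],[-18,0,0,0,0,0,-1],[-10,0,0,0,0,0,-1]]]'
python3 -m crank '[[[0,0,10,0,0,0,-1],[0,0,20,0,0,0,-1],[0,0,20,0,0,0,-1],[0,0,20,0,0,0,-1],[0,0,16,0,0,0,-1]]]'
python3 - <<'E'
from h import *
th=np.radians(-13.15);R=np.array([[np.cos(th),-np.sin(th)],[np.sin(th),np.cos(th)]])
o=status.observe();print((R.T@o['tcp_pos'][:2]*1e3-[464.3,111.1]).round(1),o['tcp_rot'].round(3))
t=snapshot('top')['img'].astype(int); print('orange',((t[...,0]>150)&(t[...,1]<130)&(t[...,2]<70))[200:280,215:325].sum())
E
```

```text
clock: 18.93
tcp_pos: [0.5833, -0.0237, 0.2694]
tcp_rot: [0.001, 0.114, 0.994, -0.0]
contact_force: [0.2, -0.6, 0.3]
grip_width: 0.0005
grasp_force: 0.0
clock: 19.35
tcp_pos: [0.6638, -0.0428, 0.2687]
tcp_rot: [0.001, 0.114, 0.993, -0.0]
contact_force: [-0.6, 0.0, -0.1]
grip_width: -0.0003
grasp_force: 0.0
clock: 19.77
tcp_pos: [0.6606, -0.0418, 0.1808]
tcp_rot: [-0.001, 0.114, 0.993, 0.0]
contact_force: [0.0, -0.1, -1.3]
grip_width: 0.0001
grasp_force: 0.0
[188.5  -1.6] [-0.001  0.114  0.993  0.   ]
orange 32
```

```bash
python3 -m crank '[[[6,0,0,0,0,0,-1],[8,0,0,0,0,0,-1],[8,0,0,0,0,0,-1],[8,0,0,0,0,0,-1],[8,0,0,0,0,0,-1]]]' 
python3 -m crank '[[[8,0,0,0,0,0,-1],[8,0,0,0,0,0,-1],[8,0,0,0,0,0,-1],[8,0,0,0,0,0,-1],[8,0,0,0,0,0,-1]]]' 
python3 -m crank '[[[8,0,0,0,0,0,-1],[8,0,0,0,0,0,-1],[8,0,0,0,0,0,-1],[6,0,0,0,0,0,-1],[5,0,0,0,0,0,-1]]]'
```

```text
clock: 20.23
tcp_pos: [0.6248, -0.0333, 0.1845]
tcp_rot: [0.001, 0.115, 0.993, -0.0]
contact_force: [1.4, -0.8, 1.7]
grip_width: 0.0002
grasp_force: 0.8
clock: 20.65
tcp_pos: [0.586, -0.0241, 0.1841]
tcp_rot: [0.001, 0.115, 0.993, 0.0]
contact_force: [2.4, -0.2, 10.1]
grip_width: -0.0002
grasp_force: 1.3
clock: 21.07
tcp_pos: [0.5501, -0.0159, 0.1825]
tcp_rot: [-0.001, 0.115, 0.993, 0.0]
contact_force: [0.1, 0.5, -0.1]
grip_width: -0.0002
grasp_force: 0.1
```

```bash
python3 -m crank '[[[5,0,0,0,0,0,-1],[5,0,0,0,0,0,-1],[5,0,0,0,0,0,-1],[3,0,0,0,0,0,-1],[0,0,0,0,0,0,-1]]]'
cat > chk.py <<'E'
from h import *
t=snapshot('side')['img'].astype(int); m=lambda i:(i[...,0]>150)&(i[...,1]<130)&(i[...,2]<70)
print('side orange box',m(t)[170:240,180:245].sum(), 'before',m(pickle.load(open('side.pkl','rb'))['img'].astype(int))[170:240,180:245].sum())
b=pickle.load(open('side.pkl','rb'))['img'].astype(int)
d=np.abs(t-b).sum(2)>90
print('changed in lid upright area',d[130:240,255:282].mean().round(2), 'box area',d[180:230,185:245].mean().round(2))
print(t[135:235:12,270].tolist())
E
python3 chk.py
```

```text
clock: 21.48
tcp_pos: [0.5333, -0.0119, 0.1829]
tcp_rot: [-0.0, 0.115, 0.993, 0.0]
contact_force: [-0.6, -0.3, 0.8]
grip_width: -0.0
grasp_force: 0.0
side orange box 130 before 131
changed in lid upright area 0.44 box area 0.39
[[112, 95, 66], [112, 97, 69], [151, 129, 92], [156, 133, 96], [151, 130, 93], [143, 122, 89], [137, 118, 84], [148, 127, 91], [131, 111, 80]]
```

```bash
python3 -m crank '[[[0,0,0,0,0,0,-1],[0,0,0,0,0,0,-1],[0,0,0,0,0,0,-1],[0,0,0,0,0,0,-1],[0,0,0,0,0,0,-1]]]' 
python3 chk.py
python3 - <<'E'
from h import *
s=snapshot('side'); g=s['img'].astype(int); th=np.radians(-13.15);R=np.array([[np.cos(th),-np.sin(th)],[np.sin(th),np.cos(th)]]);c=R@[.46427,.1111]
for nm,x,y,z in (('front tray',-.05,-.03,.085),('low lid',-.05,.05,.106),('low lid2',-.05,-.05,.106),('raised',.03,-.06,.14),('raised',.05,.06,.14)):
    P=np.r_[R@[x,y]+c,z];u,v=proj(s,P).round().astype(int); print(nm,u,v,g[v,u])
for v in range(165,250,8): print(v,[int(g[v,u].sum()//3) if g[v,u,0]-g[v,u,2]<40 else 'O' for u in range(172,300,6)])
E
```

```text
clock: 21.95
tcp_pos: [0.5342, -0.0121, 0.1829]
tcp_rot: [-0.0, 0.115, 0.993, -0.0]
contact_force: [-0.1, 1.1, -0.1]
grip_width: -0.0
grasp_force: 0.0
side orange box 0 before 131
changed in lid upright area 0.57 box area 0.28
[[113, 95, 68], [114, 96, 69], [151, 130, 94], [154, 132, 93], [152, 132, 96], [143, 124, 88], [139, 118, 85], [146, 127, 91], [131, 111, 80]]
front tray 193 211 [105 103 105]
low lid 197 182 [105 104 106]
low lid2 191 211 [105 105 107]
raised 224 205 [75 75 76]
raised 237 171 [45 42 39]
165 [96, 'O', 'O', 'O', 'O', 'O', 'O', 94, 104, 103, 103, 49, 99, 98, 'O', 'O', 'O', 'O', 'O', 108, 108, 44]
173 ['O', 'O', 'O', 111, 106, 105, 106, 90, 64, 59, 58, 46, 103, 86, 'O', 'O', 'O', 'O', 'O', 'O', 119, 113]
181 ['O', 'O', 126, 106, 105, 105, 96, 95, 43, 94, 103, 101, 103, 101, 'O', 'O', 'O', 'O', 'O', 'O', 115, 123]
189 ['O', 'O', 119, 104, 105, 103, 91, 100, 41, 100, 103, 102, 102, 74, 'O', 'O', 'O', 'O', 'O', 'O', 109, 114]
197 ['O', 'O', 107, 105, 103, 105, 92, 95, 43, 100, 102, 100, 105, 98, 'O', 'O', 'O', 'O', 'O', 'O', 110, 115]
205 ['O', 'O', 106, 107, 105, 101, 91, 102, 73, 74, 62, 101, 101, 87, 'O', 'O', 'O', 'O', 'O', 'O', 111, 114]
213 ['O', 118, 105, 105, 103, 93, 97, 102, 102, 103, 102, 103, 97, 'O', 'O', 'O', 'O', 'O', 'O', 'O', 'O', 'O']
221 ['O', 106, 105, 104, 105, 91, 75, 75, 74, 76, 75, 75, 72, 83, 'O', 'O', 'O', 'O', 'O', 'O', 'O', 'O']
229 ['O', 76, 76, 77, 76, 75, 77, 77, 74, 74, 74, 75, 71, 'O', 'O', 'O', 'O', 'O', 'O', 'O', 'O', 'O']
237 ['O', 76, 76, 75, 76, 76, 74, 74, 75, 75, 76, 73, 70, 'O', 'O', 'O', 'O', 'O', 155, 154, 155, 153]
245 ['O', 92, 76, 77, 77, 75, 76, 74, 76, 74, 74, 74, 73, 'O', 'O', 'O', 'O', 'O', 153, 147, 147, 148]
```

```bash
python3 -m crank '[[[0,0,-15,0,0,0,-1],[0,0,-20,0,0,0,-1],[0,0,-20,0,0,0,-1],[0,0,-20,0,0,0,-1],[0,0,-20,0,0,0,-1]]]' 
python3 -m crank '[[[0,0,0,0,0,0,-1],[0,0,0,0,0,0,-1],[0,0,0,0,0,0,-1],[0,0,0,0,0,0,-1],[0,0,0,0,0,0,-1]]]'
python3 - <<'E'
from h import *
s=snapshot('side'); g=s['img'].astype(int).sum(2)//3; th=np.radians(-13.15);R=np.array([[np.cos(th),-np.sin(th)],[np.sin(th),np.cos(th)]]);c=R@[.46427,.1111]
for a in (0,.05,.1):
    for x in (-.07,-.05):
        sx=.08-x; X=.08-sx*np.cos(a)+.016*np.sin(a); Z=.09+sx*np.sin(a)+.016*np.cos(a)
        print(a,x,'right edge px',proj(s,np.r_[R@[X,-.1]+c,Z]).round(1))
    X=.08-.16*np.cos(a);Z=.09+.16*np.sin(a)+.016;print('front edge mid',proj(s,np.r_[R@[X,0]+c,Z]).round(1))
for u in (182,187,192): print(u,list(zip(range(214,236),g[214:236,u].tolist())))
for v in (195,200,205): print(v,list(zip(range(172,196),g[v,172:196].tolist())))
E
```

```text
clock: 22.47
tcp_pos: [0.534, -0.0121, 0.2789]
tcp_rot: [-0.0, 0.115, 0.993, -0.0]
contact_force: [0.1, -0.8, -0.4]
grip_width: -0.0
grasp_force: 0.0
clock: 22.88
tcp_pos: [0.5334, -0.012, 0.2768]
tcp_rot: [-0.001, 0.115, 0.993, 0.0]
contact_force: [-0.3, -0.3, -0.9]
grip_width: -0.0004
grasp_force: 0.0
0 -0.07 right edge px [178.8 226.4]
0 -0.05 right edge px [187.6 226.8]
front edge mid [182.1 195.2]
0.05 -0.07 right edge px [178.8 224.2]
0.05 -0.05 right edge px [187.7 224.9]
front edge mid [181.8 192.8]
0.1 -0.07 right edge px [179.1 222. ]
0.1 -0.05 right edge px [188. 223.]
front edge mid [181.7 190.4]
182 [(214, 104), (215, 104), (216, 102), (217, 101), (218, 99), (219, 101), (220, 103), (221, 105), (222, 103), (223, 104), (224, 107), (225, 108), (226, 101), (227, 83), (228, 76), (229, 75), (230, 77), (231, 77), (232, 76), (233, 77), (234, 76), (235, 77)]
187 [(214, 104), (215, 104), (216, 102), (217, 100), (218, 92), (219, 91), (220, 97), (221, 103), (222, 103), (223, 104), (224, 106), (225, 110), (226, 106), (227, 91), (228, 77), (229, 76), (230, 75), (231, 76), (232, 77), (
[... 469 characters left out ...]
 105), (187, 105), (188, 103), (189, 105), (190, 103), (191, 103), (192, 104), (193, 103), (194, 103), (195, 105)]
200 [(172, 121), (173, 123), (174, 123), (175, 125), (176, 125), (177, 123), (178, 123), (179, 122), (180, 120), (181, 118), (182, 112), (183, 108), (184, 103), (185, 102), (186, 104), (187, 105), (188, 104), (189, 102), (190, 103), (191, 105), (192, 103), (193, 105), (194, 103), (195, 105)]
205 [(172, 118), (173, 121), (174, 123), (175, 124), (176, 127), (177, 124), (178, 123), (179, 122), (180, 116), (181, 109), (182, 106), (183, 104), (184, 104), (185, 104), (186, 102), (187, 105), (188, 103), (189, 105), (190, 103), (191, 104), (192, 105), (193, 104), (194, 103), (195, 105)]
```

The lid edge lies at row 227, against 226.6 predicted for fully shut. The lid is shut and the arm is clear, so I'm handing in.

```bash
python3 -c "
from bench import order
print(order.sign_off())"
```

```text
the job is handed in; nothing more can be done
None
```

I turned the tray half round and seated it with its handle on the hinge side, then tipped the lid past balance so it fell shut by itself; the job is handed in at about 23 s, with no verdict returned and the other things on the bench not checked afterwards.

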